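Pack and lock the ward medicine carrier

ROBOT

A 6-joint arm with a two-finger parallel gripper is mounted at the origin on the work surface. World frame = base frame: x ahead of the robot, y to its left, z up, the work surface at z = 0. Lengths are in m, angles in degrees, forces in N, time in s.
With the tool pointing down it reaches from about 0.275 to 0.725 m from the base axis. Payload 5.6 kg.
Tool frame: the origin (TCP) lies at the very end of the fingers, on their centre line; the grasp point (between the pads) lies 19 mm behind it; z points along the fingers, y is the line along which they close (so a half turn about z gives the same grasp; the last joint's range is limited). The gripper opens to 85 mm and grips with 20 to 120 N. Pads are 22 mm wide; open, the fingers measure 114 mm over their backs; the gripper's body (76 mm by 85 mm) begins 54 mm behind the grasp point. The pads swing forward as they close: fully open they stand 13 mm farther back than shut.
Start: joints at [88.843, 14.616, 6.199, 0, -81.583, -16.306], TCP at [0.165, 0.525, 0.231] pointing down, gripper open.
Joint ranges: [-168.99, 168.99], [-69.2, 112.95], [-62.41, 85.93], [-164.36, 98.24], [-168.68, -3.75], [-174.98, 174.98]. Speed limits (degrees/s): [147.25, 147.25, 180, 180, 180, 180].

INTERFACE

Orientations are given as [roll, pitch, yaw] about the fixed x, y, z axes, in that order (R = Rz(yaw) Ry(pitch) Rx(roll)).
In Python, from plant import arm gives the robot as it stands.
- The arm moves only by the shell command python3 -m pendant 'ROWS' [FORCE]. ROWS is JSON, a list of rows, each a list of 3 entries, a list of its own where there are three numbers: the finger opening in cm, from 0 to 8.54, then the shift along the tool's x, y, z in cm, then the turn about the tool's z in degrees. A call has 1 to 20 rows; each row shifts and turns the commanded pose from where the row before left it, along the tool's axes as they then stand; what a row does not reach is not made up. A row lasts 1/8 s, in which the tool goes at most 62.5 mm and 10.7 degrees, less where a joint would pass 70% of its speed; a pose out of reach is approached as far as the arm can. A call with a gripper value outside its range is refused whole. The fingers move at their own pace and stop on an object; FORCE is the grip in N (left out, the last holds). Time passes only in rows, so rows that do not move let the fingers close. It gives the time, the measured TCP pose, the force, the opening and the grip force at its end, in the units of the state.
- arm.sense(): the state, without advancing time (a new reading comes with each control period).
- arm.capture(name): name is "side" or "top"; returns a dict with "img" (420x560x3 uint8, blue, green, red), "intrinsics" (3x3 intrinsics, pixels), "extrinsics" (4x4, takes a point from camera to world coordinates). Camera axes: x right, y up, looking along -z (the intrinsics and any distortion apply to the point x, -y, -z); pixel columns grow to the right and rows downward; lengths in m; the calibration is good to about 2 mm. A picture is of the moment at which its call begins. There is no depth.
- arm.close_job(): hands the job in; it is judged then, once.
The state is a dict: "clock": time; "joint_pos": joint angles; "joint_velocities": joint speeds; "tau": joint torques, N m; "ee_pos": TCP position; "eef_rot": TCP orientation; "force": force on the tool from outside, world axes, zero at the start; "torque": the same for the moment, N m; "grip_width": finger opening in m; "gripper_force": force on a finger pad.
Only numpy, scipy, OpenCV 4.12 (cv2) and the standard library are available. Lean on these libraries where they do the work, as an engineer would, in place of code of your own. Each camera call takes 0.05 s, during which the arm holds its last target. There are 200 camera calls.

TASK

Get the ward carrier ready to leave: draw its orange transport lock back to the open stop, take the returned white bottle out and stand it in the teal tray, and stand every amber vial upright in a compartment of its own, leaving the grey logger in the carrier. Then swing the lid down, press its front edge until the spring catch clicks shut, and slide the transport lock fully home to its locked stop. Leave the pill cup and the spatula where they are.

Things in the scene. Friction and masses are not known exactly. Their poses are not given: they have to be found in the camera images.
- carrier: navy compartment tub, 176 mm (its x) by 262 mm (its y), fixed on a round grey tray base (330 mm across, 18 mm high) in a steel twist socket. Origin on the counter surface under the tub's centre, z up; its -x side is the front, with catch and lock, and faces the robot's right; the lid is hinged along its +x side. Side grips reach y = +-140 mm
- tub_floor (a point): centre of the tub's floor, 24 mm above the counter, axes as the carrier's. 5 mm walls and dividers, all with tops 80 mm above the counter, make 2 x 3 compartments, each 80 mm square, centred at x = -43 and +43 mm and y = -86, 0 and +86 mm
- apron (a point): centre of the top of the navy apron in front of the tub, 50 mm above the counter, 62 mm (carrier x = -150 to -88 mm) by 250 mm (y); the transport lock slides on it
- lid (a joint): hinge angle of the lid, rad: 0 = shut, 2.0 = fully open. Starts open at 1.82 to 1.93 and stays at any angle where it is left (stiff hinge; 1 to 4 N at the front edge moves it). Light grey hollow cover, open underneath, walls 4 mm: shut, it covers x = -92 to +88 mm and y = -131 to +131 mm of the carrier frame, from z = 81 to 127 mm
- lid_hinge (a point): point on the lid's hinge axis, at the middle of its length: carrier frame x = +88, y = 0, z = 81 mm; the axis runs along the carrier's y. The point's frame turns with the lid; with the lid shut it is parallel to the carrier's
- lid_edge (a point): middle of the blue press pad on the lid's outer (top) face near its front edge: 164 mm from the hinge axis along the lid and 47 mm out from it; carrier frame x = -76, y = 0, z = 128 mm when shut. The flat outer face goes on 16 mm beyond this point to the front edge. The point's frame turns with the lid, z out of the outer face
- catch_mid (a point): middle of the spring catch, a steel bar 46 mm long in the tub's front wall. The steel tongue under the lid's front edge meets it at a lid angle of about 0.08 rad; 10 to 15 N down on the press pad drives the tongue past, then the lid snaps to 0 and is held there
- hasp (a point): centre of the top of the lid's steel hasp plate, 25 mm (y) by 24 mm (x), which sticks out in front of the lid's front edge; lid shut: carrier frame x = -110, y = +58, z = 64 mm. The lock's bolt passes over it. If the bolt is out already (lock value above 0.045) the hasp lands on the bolt and the lid cannot shut
- transport_lock (a joint): travel of the orange-gripped slide on the carrier's front apron, m: 0 = open stop (green dot), 0.070 = locked stop (red dot), growing along the carrier's +y. About 3 N moves it and it stays where it is left. Starts at 0.052 to 0.066, with the bolt out
- lock_top (a point): centre of the top of the orange lock grip, 106 mm above the counter (carrier frame x = -125 mm, y = -70 mm + lock value). The grip is an upright block 14 mm along the slide (carrier y), 24 mm across it and 30 mm tall; below it a black carriage 28 mm along the slide by 30 mm, top 76 mm above the counter, with a steel bolt leading from it towards +y
- vial1: amber screw-cap tablet vial, standing upright at the start on the grey mat (3 mm thick); body 58 mm diameter, white cap 60 mm diameter from 58 to 80 mm above its foot, about 100 g with the weight low down; origin at the centre of its underside, z up. Two to four of the vials vial1 to vial4 are present
- vial2: amber screw-cap tablet vial, standing upright at the start on the grey mat (3 mm thick); body 58 mm diameter, white cap 60 mm diameter from 58 to 80 mm above its foot, about 100 g with the weight low down; origin at the centre of its underside, z up
- vial3: amber screw-cap tablet vial, standing upright at the start on the grey mat (3 mm thick); body 58 mm diameter, white cap 60 mm diameter from 58 to 80 mm above its foot, about 100 g with the weight low down; origin at the centre of its underside, z up
- vial4: amber screw-cap tablet vial, standing upright at the start on the grey mat (3 mm thick); body 58 mm diameter, white cap 60 mm diameter from 58 to 80 mm above its foot, about 100 g with the weight low down; origin at the centre of its underside, z up
- returned_bottle: white bottle with green cap, standing in a carrier compartment at the start; body 52 mm diameter up to 66 mm, cap 48 mm diameter from 68 to 86 mm above its foot, 70 g; origin at the centre of its underside, z up
- logger: grey temperature logger box, 54 x 50 x 66 mm, standing in another carrier compartment; it travels with the carrier and stays there; origin at the centre of its underside
- tray: loose teal counting tray, 150 mm (its x) by 200 mm (its y), walls 4 mm thick and 22 mm high, floor 4 mm thick; a shallow pouring lip runs along its +x side out to x = 94 mm; 450 g; origin at the centre of its underside
- pill_cup: bystander: white pill cup, 56 mm across, 55 mm tall, open upward; origin under its centre
- spatula: bystander: counting spatula lying flat, 200 mm long along its x; origin at mid length on its underside

How it is judged:
By the outcome, as a careful person would: the job done as asked, in the order asked, and still so for the second after the job is handed in, with the robot touching nothing.
Of vial1, vial2, vial3, vial4 only 2 to 4 are there at a start; the rules pass over those that are not, and their reading is None.
At some moment in a run one of vial1, vial2, vial3, vial4 may be knocked a few centimetres aside while the robot is not near it.
It also fails if it takes over 208 s, if anything falls off the work surface, if the arm or the gripper's body presses on something with over 40 N, if the wrist force passes 120 N, or if a joint passes its speed limit or range.

## Working session

There is one attempt and no reset: what is moved stays moved. The work goes in short steps, Python scripts to look and compute and a shell command to move; the robot and the scene stay as the last step left them, time stands still between calls to the robot, and variables do not carry over. Pictures are saved under pics/ and viewed, at most 14 in all, crops included, and the job is handed in when it is done.

```bash
ls; mkdir -p pics; python3 - <<'E'
from plant import arm
import cv2
s=arm.sense();print(s['clock'],s['ee_pos'],s['eef_rot'],s['grip_width'])
for n in('top','side'):
    c=arm.capture(n);cv2.imwrite(f'pics/{n}0.png',c['img']);print(c['intrinsics'],c['extrinsics'],c.keys())
E
```

```text
pics
0.0 [0.16485147 0.52418583 0.23040664] [ 1.79892021e+02 -3.49851325e-03 -1.74684137e+01] 0.08503058013302214
[[382.10207423   0.         280.22188432]
 [  0.         382.10207423 207.20582115]
 [  0.           0.           1.        ]] [[-2.06432846e-02  9.98309008e-01 -5.43413155e-02  5.10630867e-01]
 [-9.99786453e-01 -2.05611041e-02  2.07100051e-03  1.86243057e-02]
 [ 9.50181028e-04  5.43724634e-02  9.98520271e-01  1.03648808e+00]
 [ 0.00000000e+00  0.00000000e+00  0.00000000e+00  1.00000000e+00]] dict_keys(['img', 'intrinsics', 'extrinsics'])
[[462.27986561   0.         282.24470247]
 [  0.         462.27986561 210.17577191]
 [  0.           0.           1.        ]] [[-0.22162986 -0.75988324  0.61111183  1.1878082 ]
 [ 0.97500559 -0.16264057  0.15136757  0.15763747]
 [-0.0156301   0.62938503  0.77693641  0.8907748 ]
 [ 0.          0.          0.          1.        ]] dict_keys(['img', 'intrinsics', 'extrinsics'])
```

View pics/top0.png

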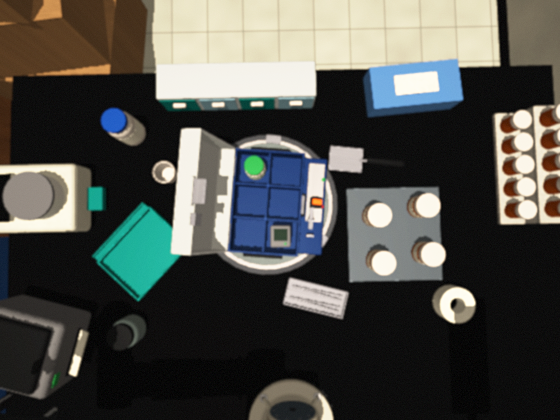

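View pics/side0.png

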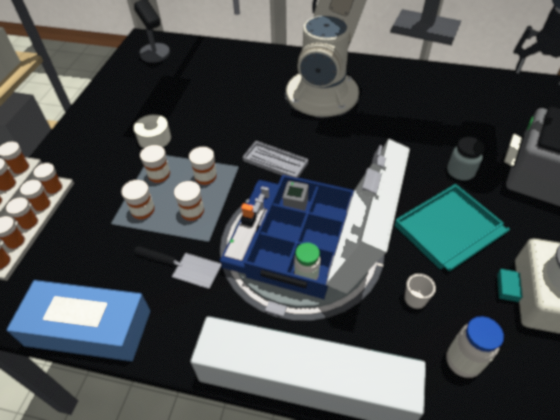

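The top view shows the carrier around (270,200), with the front and lock to the right (-y). The green-capped bottle is at (254,167), the logger at (280,236), the orange grip at (317,202), and four vials at (378,215), (425,205), (383,262) and (429,254). The tray is at (140,250), the cup at (164,172) and the spatula at (365,160). I'll zoom in for precise pixels.

```bash
python3 - <<'E'
import cv2
t=cv2.imread('pics/top0.png');s=cv2.imread('pics/side0.png')
cv2.imwrite('pics/top_c.png',cv2.resize(t[120:310,85:352],None,fx=3,fy=3,interpolation=cv2.INTER_CUBIC)[:570,:800])
cv2.imwrite('pics/side_c.png',cv2.resize(s[130:320,205:425],None,fx=3,fy=3,interpolation=cv2.INTER_CUBIC))
E
```

```text
(no output)
```

View pics/top_c.png

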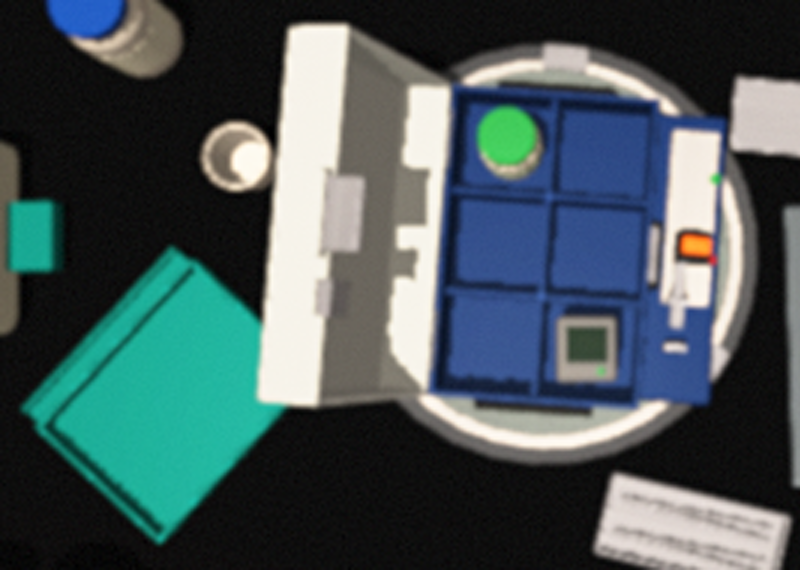

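View pics/side_c.png

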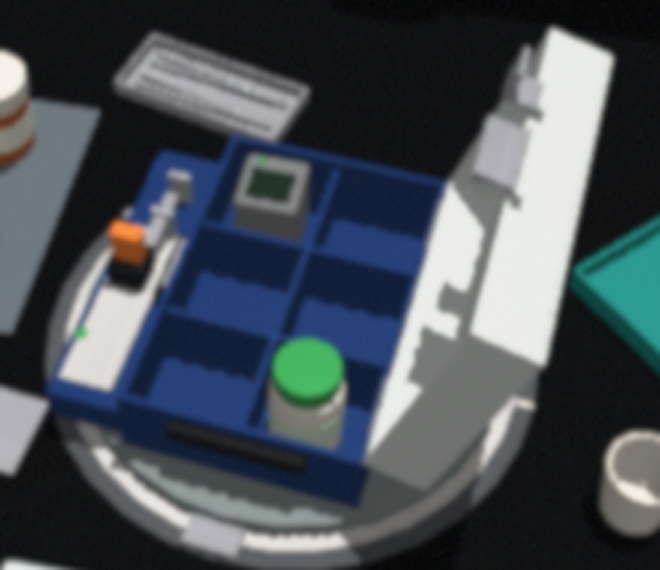

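The zoomed views show the dividers crossing at crop (550,197) and (545,297) in the top view. The bottle is in the far-back compartment and the logger in the near-front one. Next I fit the frames.

```bash
cat > h.py <<'E'
import numpy as np,cv2
from plant import arm
from scipy.optimize import least_squares
def ray(c,uv,z):
    K,T=c['intrinsics'],c['extrinsics']
    d=np.linalg.inv(K)@[uv[0],uv[1],1.]; d=T[:3,:3]@[d[0],-d[1],-d[2]]; o=T[:3,3]
    return o+d*(z-o[2])/d[2]
def proj(c,p):
    q=np.linalg.inv(c['extrinsics'])@[*p,1.]; q=c['intrinsics']@[q[0],-q[1],-q[2]]; return q[:2]/q[2]
def W(f,p):  # carrier -> world
    x,y,a=f; c,s=np.cos(a),np.sin(a); return np.array([x+c*p[0]-s*p[1],y+s*p[0]+c*p[1],p[2]])
def vials(c=None):
    c=c or arm.capture('top'); im=c['img']
    m=(im.min(2)>130).astype(np.uint8); m[:170]=0;m[:,:335]=0;m[300:]=0;m[:,470:]=0
    n,_,st,ce=cv2.connectedComponentsWithStats(m)
    return [(np.round(ray(c,ce[i],.075),4)[:2],st[i,4]) for i in range(1,n) if st[i,4]>150]
def to_tool(w):  # world shift needed (cm, tool axes) from current TCP to world point w
    s=arm.sense(); from scipy.spatial.transform import Rotation as R
    r=R.from_euler('xyz',s['eef_rot'],degrees=True).as_matrix(); return np.round(r.T@(np.array(w)-s['ee_pos'])*100,2)
E
python3 - <<'E'
from h import *
t,s=arm.capture('top'),arm.capture('side')
P=[(88,-131),(-88,-131),(-88,131),(88,131),(0,-43),(0,43)]
T=[(455,88),(655,100),(635,402),(432,390),(550,197),(545,297)]
S=[(365,470),(125,405),(232,137),(445,182),(280,335),(318,258)]
T=[(85+u/3,120+v/3) for u,v in T];S=[(205+u/3,130+v/3) for u,v in S]
def res(f,w=(1,1)):
    r=[]
    for p,a,b in zip(P,T,S):
        q=W(f,[p[0]/1e3,p[1]/1e3,.08]); r+=list(w[0]*(proj(t,q)-a))+list(w[1]*(proj(s,q)-b))
    return np.array(r)
o=None
for w in((1,1),(1,0),(0,1)):
    x=least_squares(lambda f:res(f,w),[.5,.03,-4.8+2*np.pi]).x; o=x if o is None else o; print(x,np.degrees(x[2]))
print(np.round(res(o).reshape(-1,4),1)); np.save('f.npy',o)
tp=lambda u,v:(85+u/3,120+v/3)
print('bottle',ray(t,tp(506,135),.11),ray(s,(205+308/3,130+370/3),.11),'exp',W(o,[.043,-.086,.11]))
print('lock',ray(t,tp(697,245),.106), 'side',ray(s,(205+130/3,130+228/3),.106))
g=ray(t,tp(697,245),.106);a=o[2];R=np.array([[np.cos(a),np.sin(a)],[-np.sin(a),np.cos(a)]]);print('lock carrier',R@(g[:2]-o[:2]))
for c in[(160,545),(22,408),(180,403),(172,247)]: print('tray',ray(t,tp(*c),.02))
print(vials(t))
E
```

```text
[0.58113979 0.05300128 1.49093316] 85.42417762069786
[0.57747181 0.05003999 1.48472402] 85.06841999808994
[0.58548246 0.05546121 1.49423366] 85.61328237380282
[[-2.6 -2.8  0.7 -1.5]
 [ 0.2 -2.7 -2.1 -1.5]
 [ 1.   0.6  0.  -0.8]
 [-1.9  0.4  1.1 -0.1]
 [-1.7 -2.5 -1.  -1.5]
 [-2.1 -1.7 -3.  -5.7]]
bottle [0.66562057 0.07942756 0.11      ] [0.6722795  0.08057706 0.11      ] exp [0.67029615 0.08900329 0.11      ]
lock [ 0.57294232 -0.07415289  0.106     ] side [ 0.57462792 -0.07099648  0.106     ]
lock carrier [-0.12740286 -0.0019728 ]
tray [0.32508038 0.39443672 0.02      ]
tray [0.44697848 0.51596275 0.02      ]
tray [0.44848069 0.37675234 0.02      ]
tray [0.58651952 0.38366079 0.02      ]
[(array([ 0.4794, -0.2112]), np.int32(3440)), (array([ 0.5608, -0.3557]), np.int32(513)), (array([ 0.4366, -0.3623]), np.int32(526)), (array([ 0.3379, -0.4159]), np.int32(300))]
```

```bash
sed -i 's/min(2)>130/min(2)>165/' h.py; python3 - <<'E'
from h import *
f=np.load('f.npy');t,s=arm.capture('top'),arm.capture('side')
out=[]
for c,(x0,y0,x1,y1) in((t,(225,135,335,260)),(s,(215,165,360,295))):
    k=4 if c is t else 2.7
    im=cv2.resize(c['img'][y0:y1,x0:x1],None,fx=k,fy=k,interpolation=cv2.INTER_CUBIC)
    def ln(a,b,col):
        q=[tuple(int(v) for v in (proj(c,W(f,np.array(p)/1e3))-[x0,y0]+.5)*k) for p in(a,b)]; cv2.line(im,*q,col,1)
    for x in(-88,0,88): ln((x,-131,80),(x,131,80),(0,255,255))
    for y in(-131,-43,43,131): ln((-88,y,80),(88,y,80),(0,255,255))
    for a,b in(((-150,-125),(-150,125)),((-150,-125),(-88,-125)),((-150,125),(-88,125))): ln((*a,50),(*b,50),(255,0,255))
    out.append(im)
H=max(i.shape[0] for i in out); out=[cv2.copyMakeBorder(i,0,H-i.shape[0],0,0,0) for i in out]
o=np.hstack(out)[:600,:];o=cv2.resize(o,(min(800,o.shape[1]),o.shape[0])) ;cv2.imwrite('pics/ov.png',o);print(o.shape)
print(vials(t))
E
```

```text
(500, 800, 3)
[(array([ 0.561 , -0.3555]), np.int32(468)), (array([ 0.5387, -0.2332]), np.int32(475)), (array([ 0.4375, -0.3626]), np.int32(473)), (array([ 0.4181, -0.2396]), np.int32(490)), (array([ 0.3375, -0.4164]), np.int32(273))]
```

View pics/ov.png

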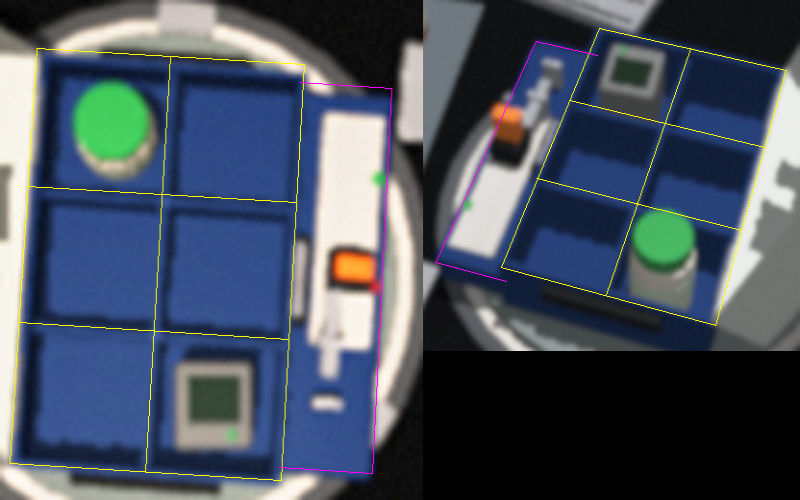

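The top overlay sits about 2 px too far up, so I take the carrier at (0.579, 0.052) with yaw 85.3°. That is well within tolerance. Next I move above the lock.

```bash
python3 -m pendant '[[8.5,[0,0,-4],0],[8.5,[0,0,-4],0],[8.5,[3.8,3,0],0],[8.5,[3.8,3,0],0],[8.5,[3.8,3,0],0],[8.5,[3.8,3,0],0],[8.5,[3.8,3,0],0],[8.5,[3.8,3,0],0],[8.5,[3.8,3,0],0],[8.5,[3.8,3,0],0],[8.5,[3.8,3,0],0],[8.5,[3.8,3,0],0],[8.5,[3.8,3,0],0],[8.5,[3.8,3,0],0],[8.5,[3.8,3,0],0],[8.5,[3.8,3,0],0],[8.5,[3.6,2.7,0],0],[8.5,[0,0,0],0]]' 40
python3 -m pendant '[[8.5,[0,0,0],9.65],[8.5,[0,0,0],9.65],[8.5,[0,0,0],9.65],[8.5,[0,0,0],9.65],[8.5,[0,0,0],9.65],[8.5,[0,0,0],9.65],[8.5,[0,0,0],9.65],[8.5,[0,0,0],9.65],[8.5,[0,0,0],0]]'
python3 -c "
from h import *
print(to_tool([.573,-.0725,.083]),arm.sense()['joint_pos'])"
```

```text
clock: 2.55
ee_pos: [0.5735, -0.0744, 0.3096]
eef_rot: [179.9, 0.1, -17.7]
force: [0.6, 0.3, 0.5]
grip_width: 0.0851
gripper_force: 0.0
clock: 3.68
ee_pos: [0.5724, -0.0716, 0.3115]
eef_rot: [-180.0, 0.0, -94.5]
force: [0.6, 0.4, -0.1]
grip_width: 0.085
gripper_force: 0.0
[ 0.09 -0.06 22.85] [ 8.38624619e+00  1.74291581e+01  2.15301660e+01 -7.40215621e-03
 -9.40799426e+01 -1.29268640e+01]
```

```bash
python3 -m pendant '[[8.5,[0,0,5],0],[8.5,[0,0,5],0],[8.5,[0,0,4],0],[8.5,[0,0,3],0],[8.5,[0,0,3],0],[8.5,[0,0,2.7],0],[1,[0,0,0],0],[1,[0,0,0],0],[1,[0,0,0],0],[1,[0,0,0],0],[1,[0,0,0],0],[1,[0,0,0],0],[1,[0,0,0],0]]' 40
```

```text
clock: 5.3
ee_pos: [0.5736, -0.0722, 0.0856]
eef_rot: [-179.9, 0.0, -94.6]
force: [0.2, 1.0, 6.1]
grip_width: 0.013
gripper_force: 41.5
```

```bash
python3 -m pendant '[[1,[0,-1,0],0],[1,[0,-1,0],0],[1,[0,-1,0],0],[1,[0,-1,0],0],[1,[0,-1,0],0],[1,[0,0,0],0]]'
python3 -m pendant '[[1,[0,-0.3,0],0],[1,[0,-0.3,0],0],[1,[0,-0.2,0],0],[1,[0,0,0],0]]'
python3 -m pendant '[[1,[0,-0.3,0],0],[1,[0,-0.2,0],0],[1,[0,0,0],0]]'
```

```text
clock: 6.05
ee_pos: [0.6239, -0.0767, 0.0856]
eef_rot: [-179.8, -0.0, -94.7]
force: [0.0, -1.2, 6.1]
grip_width: 0.0133
gripper_force: 41.5
clock: 6.55
ee_pos: [0.6308, -0.0774, 0.0856]
eef_rot: [-179.9, -0.0, -94.7]
force: [-2.1, -0.5, 6.6]
grip_width: 0.0132
gripper_force: 41.7
clock: 6.92
ee_pos: [0.6358, -0.0778, 0.0856]
eef_rot: [-179.9, -0.0, -94.7]
force: [-1.7, -0.2, 6.8]
grip_width: 0.0135
gripper_force: 41.8
```

```bash
python3 -m pendant '[[1,[0,-0.2,0],0],[1,[0,-0.2,0],0],[1,[0,0,0],0]]'
python3 -m pendant '[[1,[0,-0.2,0],0],[1,[0,-0.2,0],0],[1,[0,0,0],0]]'
```

```text
clock: 7.3
ee_pos: [0.637, -0.078, 0.0855]
eef_rot: [179.7, -0.1, -94.7]
force: [-10.6, 1.3, 11.5]
grip_width: 0.0135
gripper_force: 42.6
clock: 7.68
ee_pos: [0.6374, -0.0781, 0.0854]
eef_rot: [179.3, -0.1, -94.7]
force: [-20.8, 4.2, 20.6]
grip_width: 0.0129
gripper_force: 43.7
```

```bash
python3 -m pendant '[[1,[0,0.5,0],0],[1,[0,0,0],0],[8.5,[0,0,0],0],[8.5,[0,0,0],0],[8.5,[0,0,0],0],[8.5,[0,0,0],0],[8.5,[0,0,-4],0],[8.5,[0,0,-4],0],[8.5,[0,0,-4],0],[8.5,[0,0,0],0]]'
python3 - <<'E'
from h import *
f=np.array([.577,.052,np.radians(85.3)]);np.save('f.npy',f)
c=arm.capture('side');cv2.imwrite('pics/s2.png',cv2.resize(c['img'][130:330,205:425],None,fx=2.5,fy=2.5))
print(to_tool([.667,.080,.088]),vials())
E
```

```text
clock: 8.93
ee_pos: [0.6404, -0.0778, 0.2086]
eef_rot: [-179.5, 0.0, -94.7]
force: [-0.2, -0.7, -0.4]
grip_width: 0.0853
gripper_force: 0.0
[-15.91  -1.44  11.81] [(array([ 0.5609, -0.3555]), np.int32(467)), (array([ 0.5387, -0.2332]), np.int32(475)), (array([ 0.4375, -0.3627]), np.int32(472)), (array([ 0.4181, -0.2396]), np.int32(490)), (array([ 0.3375, -0.4164]), np.int32(273))]
```

View pics/s2.png

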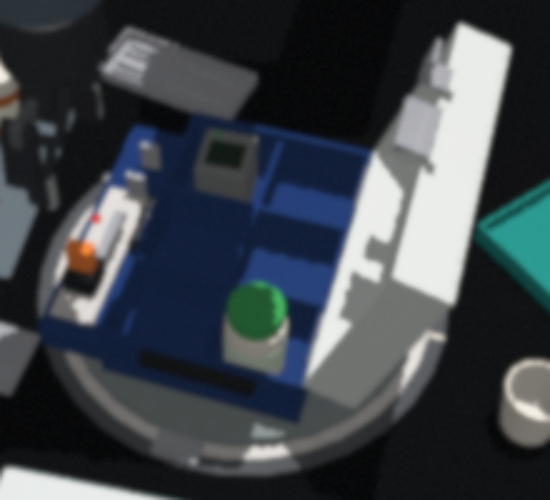

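The lock is at its open stop: the orange grip, at (82,258), is beside the far end and the red dot is uncovered. Next is the bottle.

```bash
python3 -m pendant '[[8.5,[-4,-0.4,0],0],[8.5,[-4,-0.4,0],0],[8.5,[-4,-0.4,0],0],[8.5,[-3.9,-0.3,0],0],[8.5,[0,0,4],0],[8.5,[0,0,4],0],[8.5,[0,0,2.5],0],[8.5,[0,0,1.4],0],[4,[0,0,0],0],[4,[0,0,0],0],[4,[0,0,0],0],[4,[0,0,0],0],[4,[0,0,0],0],[4,[0,0,0],0]]' 40
```

```text
clock: 10.78
ee_pos: [0.6672, 0.0798, 0.0869]
eef_rot: [-179.8, 0.0, -94.6]
force: [-1.3, 0.6, 5.9]
grip_width: 0.0469
gripper_force: 42.0
```

```bash
python3 -m pendant '[[4,[0,0,-4.8],0],[4,[0,0,-4.8],0],[4,[0,0,-4.8],0],[4,[0,0,-4.8],0],[4,[0,0,-4.8],0],[4,[0,0,-4.8],0],[4,[0,0,0],0]]'
python3 -m pendant '[[4,[-3.3,2.6,0],0],[4,[-3.3,2.6,0],0],[4,[-3.3,2.6,0],0],[4,[-3.3,2.6,0],0],[4,[-3.3,2.6,0],0],[4,[-3.3,2.6,0],0],[4,[-3.3,2.6,0],0],[4,[-3.3,2.6,0],0],[4,[-2.9,2.3,0],0],[4,[0,0,0],0]]'
python3 - <<'E'
from h import *
c=arm.capture('top');cv2.imwrite('pics/t3.png',c['img'][100:350,60:480])
print(to_tool([.46,.39,.069]))
E
```

```text
clock: 11.65
ee_pos: [0.6674, 0.0796, 0.3777]
eef_rot: [-179.5, 0.2, -94.7]
force: [0.1, 0.2, -1.3]
grip_width: 0.0465
gripper_force: 41.8
clock: 12.9
ee_pos: [0.4581, 0.3924, 0.3715]
eef_rot: [179.9, -0.1, -94.5]
force: [0.8, -1.2, -0.9]
grip_width: 0.0469
gripper_force: 42.0
[ 0.06 -0.16 30.29]
```

View pics/t3.png

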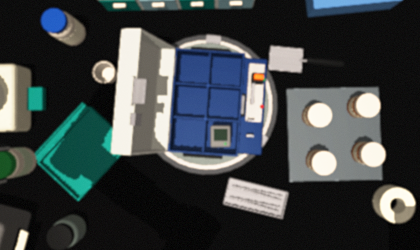

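The bottle is held clear, with its green cap at (10,165), and the tub compartments are empty apart from the logger. I lower it into the tray.

```bash
python3 -m pendant '[[4,[0,0,5],0],[4,[0,0,5],0],[4,[0,0,5],0],[4,[0,0,5],0],[4,[0,0,4],0],[4,[0,0,2.5],0],[4,[0,0,1.8],0],[4,[0,0,1],0],[4,[0,0,0.6],0],[4,[0,0,0.2],0],[4,[0,0,0],0]]'
python3 -m pendant '[[7,[0,0,0],0],[7,[0,0,0],0],[7,[0,0,0],0],[7,[0,0,0],0],[7,[0,0,-3],0],[7,[0,0,-4],0],[7,[0,0,-5],0],[7,[0,0,-5],0],[7,[0,0,-5],0],[7,[0,0,0],0]]'
python3 - <<'E'
from h import *
c=arm.capture('side');cv2.imwrite('pics/s4.png',c['img'][120:400,100:])
print(vials(),to_tool([.5387,-.2332,.2]))
E
```

```text
clock: 14.32
ee_pos: [0.4602, 0.3907, 0.0728]
eef_rot: [-180.0, 0.0, -94.7]
force: [-0.6, 0.5, -0.2]
grip_width: 0.0468
gripper_force: 42.0
clock: 15.58
ee_pos: [0.4614, 0.3915, 0.2974]
eef_rot: [-179.6, 0.4, -94.7]
force: [0.9, 0.2, -0.6]
grip_width: 0.07
gripper_force: 0.0
[(array([ 0.5609, -0.3555]), np.int32(469)), (array([ 0.5387, -0.2332]), np.int32(476)), (array([ 0.4375, -0.3626]), np.int32(473)), (array([ 0.4182, -0.2395]), np.int32(490)), (array([ 0.3375, -0.4164]), np.int32(273))] [ 61.55 -12.93   9.18]
```

View pics/s4.png

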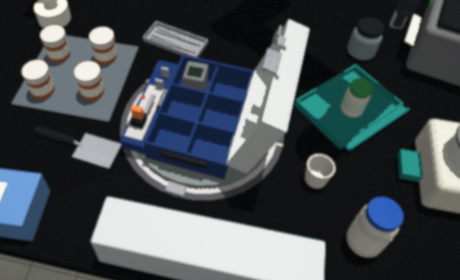

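The bottle stands in the tray at (355,98) and the four vials are still on the mat. Next I fetch the first vial.

```bash
python3 -m pendant '[[8.5,[0,0,-2],0],[8.5,[4.74,-1,0],0],[8.5,[4.74,-1,0],0],[8.5,[4.74,-1,0],0],[8.5,[4.74,-1,0],0],[8.5,[4.74,-1,0],0],[8.5,[4.74,-1,0],0],[8.5,[4.74,-1,0],0],[8.5,[4.74,-1,0],0],[8.5,[4.74,-1,0],0],[8.5,[4.74,-1,0],0],[8.5,[4.74,-1,0],0],[8.5,[4.74,-1,0],0],[8.5,[4.74,-1,0],0],[8.5,[0,0,5],0],[8.5,[0,0,5],0],[8.5,[0,0,0],0]]'
python3 -c "
from h import *
print(to_tool([.5387,-.2332,.052]),vials())"
```

```text
clock: 17.8
ee_pos: [0.536, -0.2333, 0.2067]
eef_rot: [179.3, 0.1, -94.7]
force: [-0.0, -0.5, 0.9]
grip_width: 0.0853
gripper_force: 0.0
[-0.   -0.46 15.47] [(array([ 0.5035, -0.2018]), np.int32(8410)), (array([ 0.5754, -0.3982]), np.int32(2380)), (array([ 0.4375, -0.3627]), np.int32(472)), (array([ 0.3375, -0.4164]), np.int32(272))]
```

```bash
python3 -m pendant '[[8.5,[0,-0.3,5],0],[8.5,[0,0,4],0],[8.5,[0,0,3],0],[8.5,[0,0,2],0],[8.5,[0,0,1.4],0],[8.5,[0,0,0],0]]'
python3 -m pendant '[[5,[0,0,0],0],[5,[0,0,0],0],[5,[0,0,0],0],[5,[0,0,0],0],[5,[0,0,0],0],[5,[0,0,0],0]]' 40
```

```text
clock: 18.6
ee_pos: [0.5431, -0.2346, 0.059]
eef_rot: [-180.0, -0.0, -94.6]
force: [-0.1, -0.5, 0.3]
grip_width: 0.0852
gripper_force: 0.0
clock: 19.35
ee_pos: [0.5434, -0.2349, 0.06]
eef_rot: [-179.8, -0.1, -94.6]
force: [-0.9, 0.2, 6.1]
grip_width: 0.0585
gripper_force: 43.6
```

```bash
python3 -m pendant '[[5,[0,0,-4],0],[5,[0,0,-4],0],[5,[0,0,-4],0],[5,[0,0,-4],0],[5,[-4.15,-1.21,0],0],[5,[-4.15,-1.21,0],0],[5,[-4.15,-1.21,0],0],[5,[-4.15,-1.21,0],0],[5,[-4.15,-1.21,0],0],[5,[-4.15,-1.21,0],0],[5,[-4.15,-1.21,0],0],[5,[-4.1,-1.2,0],0],[5,[0,0,0],0]]'
python3 -c "
from h import *
print(to_tool([.6662,.0879,.083]),vials())"
```

```text
clock: 20.98
ee_pos: [0.666, 0.0911, 0.2168]
eef_rot: [179.9, 0.0, -94.5]
force: [-0.3, -0.7, -1.5]
grip_width: 0.0589
gripper_force: 43.5
[ 0.33 -0.07 13.38] [(array([ 0.561 , -0.3555]), np.int32(470)), (array([ 0.4375, -0.3627]), np.int32(472)), (array([ 0.4181, -0.2395]), np.int32(490)), (array([ 0.3375, -0.4164]), np.int32(273))]
```

```bash
python3 -m pendant '[[5,[0.3,0,4],0],[5,[0,0,4],0],[5,[0,0,3],0],[5,[0,0,1.5],0],[5,[0,0,0.8],0],[5,[0,0,0],0]]'
python3 -m pendant '[[5,[0,0,0.2],0],[7,[0,0,0],0],[7,[0,0,0],0],[7,[0,0,0],0],[7,[0,0,-3],0],[7,[0,0,-4],0],[7,[0,0,-5],0],[7,[0,0,0],0]]'
python3 - <<'E'
from h import *
print(to_tool([.5609,-.3555,.05]),to_tool([.4181,-.2395,.05]))
E
```

```text
clock: 21.78
ee_pos: [0.6658, 0.0849, 0.0859]
eef_rot: [-180.0, 0.0, -94.7]
force: [0.6, -0.0, 0.5]
grip_width: 0.0585
gripper_force: 43.5
clock: 22.78
ee_pos: [0.6679, 0.0852, 0.2091]
eef_rot: [-179.4, 0.1, -94.7]
force: [-0.4, 0.8, -0.3]
grip_width: 0.0697
gripper_force: 0.0
[44.84  7.24 15.72] [34.43 22.42 15.6 ]
```

```bash
python3 -m pendant '[[7,[3.45,2.25,0],0],[8.5,[3.45,2.25,0],0],[8.5,[3.45,2.25,0],0],[8.5,[3.45,2.25,0],0],[8.5,[3.45,2.25,0],0],[8.5,[3.45,2.25,0],0],[8.5,[3.45,2.25,0],0],[8.5,[3.45,2.25,0],0],[8.5,[3.45,2.25,0],0],[8.5,[3.4,2.2,0],0],[8.5,[0,0,0],0],[8.5,[0,0,0],0]]'
python3 - <<'E'
from h import *
c=arm.capture('top');cv2.imwrite('pics/t5.png',cv2.resize(c['img'][120:300,160:480],None,fx=2,fy=2));print(to_tool([.4181,-.2395,.053]))
E
```

```text
clock: 24.28
ee_pos: [0.4137, -0.2399, 0.203]
eef_rot: [180.0, 0.0, -94.7]
force: [1.0, 0.8, 0.5]
grip_width: 0.0851
gripper_force: 0.0
[-0.04 -0.41 15.  ]
```

View pics/t5.png

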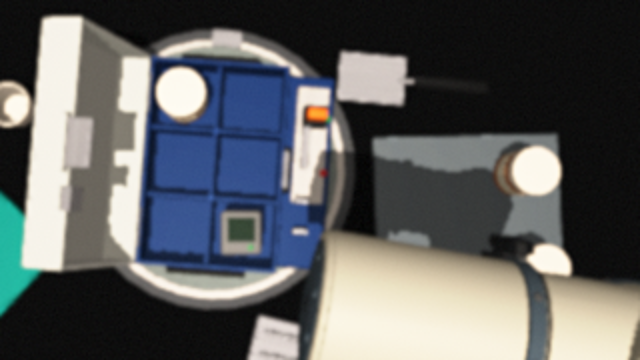

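The first vial stands in the back-left compartment at (181,93). I carry on with vial 2.

```bash
python3 -m pendant '[[8.5,[0,-0.2,5],0],[8.5,[0,0,4],0],[8.5,[0,0,3],0],[8.5,[0,0,2],0],[8.5,[0,0,1],0],[8.5,[0,0,0],0]]'
python3 -m pendant '[[5,[0,0,0],0],[5,[0,0,0],0],[5,[0,0,0],0],[5,[0,0,0],0],[5,[0,0,0],0],[5,[0,0,0],0],[5,[0,0,-4],0],[5,[0,0,-4],0],[5,[0,0,-4],0],[5,[0,0,-4],0],[5,[0,0,0],0]]' 40
python3 -c "
from h import *
print(to_tool([.5805,.0949,.22]))"
```

```text
clock: 25.08
ee_pos: [0.4159, -0.2398, 0.053]
eef_rot: [179.9, 0.0, -94.6]
force: [0.3, -0.2, 0.8]
grip_width: 0.085
gripper_force: 0.0
clock: 26.45
ee_pos: [0.4173, -0.2408, 0.2166]
eef_rot: [-179.6, -0.1, -94.7]
force: [0.7, -0.2, -1.7]
grip_width: 0.0586
gripper_force: 43.6
[-34.79 -13.54  -0.3 ]
```

```bash
python3 -m pendant '[[5,[-4.35,-1.69,0],0],[5,[-4.35,-1.69,0],0],[5,[-4.35,-1.69,0],0],[5,[-4.35,-1.69,0],0],[5,[-4.35,-1.69,0],0],[5,[-4.35,-1.69,0],0],[5,[-4.35,-1.69,0],0],[5,[-4.35,-1.7,0],0],[5,[0,0,0],0],[5,[0,0,0],0]]'
python3 -c "
from h import *
print(to_tool([.5805,.0949,.078]))"
```

```text
clock: 27.7
ee_pos: [0.5783, 0.0955, 0.2122]
eef_rot: [179.9, -0.0, -94.6]
force: [0.3, -1.2, -0.8]
grip_width: 0.059
gripper_force: 43.6
[ 0.03 -0.25 13.42]
```

```bash
python3 -m pendant '[[5,[0,-0.15,4],0],[5,[0,0,4],0],[5,[0,0,3],0],[5,[0,0,1.5],0],[5,[0,0,0.8],0],[5,[0,0,0],0]]'
python3 -m pendant '[[5,[0,0,0.1],0],[6.8,[0,0,0],0],[6.8,[0,0,0],0],[6.8,[0,0,0],0],[6.8,[0,0,-3],0],[6.8,[0,0,-4],0],[6.8,[0,0,-5],0],[6.8,[0,0,0],0]]'
python3 - <<'E'
from h import *
print(vials(),to_tool([.4375,-.3627,.21]))
E
```

```text
clock: 28.45
ee_pos: [0.5806, 0.0953, 0.0808]
eef_rot: [-180.0, 0.0, -94.7]
force: [0.7, -0.8, -1.4]
grip_width: 0.0587
gripper_force: 43.6
clock: 29.45
ee_pos: [0.5828, 0.096, 0.2044]
eef_rot: [-179.5, 0.2, -94.6]
force: [1.7, 0.7, -1.1]
grip_width: 0.068
gripper_force: 0.0
[(array([ 0.561 , -0.3554]), np.int32(470)), (array([ 0.4375, -0.3627]), np.int32(472)), (array([ 0.3375, -0.4164]), np.int32(273))] [46.88 10.61 -1.  ]
```

Vial 3 goes from (.4375,-.3627) to compartment E.

```bash
python3 -m pendant '[[6.8,[4.69,1.06,0],0],[8.5,[4.69,1.06,0],0],[8.5,[4.69,1.06,0],0],[8.5,[4.69,1.06,0],0],[8.5,[4.69,1.06,0],0],[8.5,[4.69,1.06,0],0],[8.5,[4.69,1.06,0],0],[8.5,[4.69,1.06,0],0],[8.5,[4.69,1.06,0],0],[8.5,[4.69,1.06,0],0],[8.5,[0,0,0],0],[8.5,[0,0,0],0]]'
python3 - <<'E'
from h import *
print(to_tool([.4375,-.3627,.053]))
E
```

```text
clock: 31.0
ee_pos: [0.4362, -0.3629, 0.1982]
eef_rot: [179.9, 0.1, -94.7]
force: [-0.1, 0.5, 1.4]
grip_width: 0.0852
gripper_force: 0.0
[-0.02 -0.15 14.52]
```

```bash
python3 -m pendant '[[8.5,[0,-0.1,5],0],[8.5,[0,0,4],0],[8.5,[0,0,3],0],[8.5,[0,0,1.8],0],[8.5,[0,0,0.7],0],[8.5,[0,0,0],0]]'
python3 -m pendant '[[5,[0,0,0],0],[5,[0,0,0],0],[5,[0,0,0],0],[5,[0,0,0],0],[5,[0,0,0],0],[5,[0,0,0],0],[5,[0,0,-4],0],[5,[0,0,-4],0],[5,[0,0,-4],0],[5,[0,0,-4],0],[5,[0,0,0],0]]' 40
python3 -c "
from h import *
print(to_tool([.4948,.1020,.22]))"
```

```text
clock: 31.75
ee_pos: [0.4379, -0.3628, 0.0544]
eef_rot: [180.0, 0.0, -94.6]
force: [-1.3, -0.7, 0.6]
grip_width: 0.0847
gripper_force: 0.0
clock: 33.12
ee_pos: [0.439, -0.3644, 0.2179]
eef_rot: [-179.6, -0.2, -94.7]
force: [0.7, -0.1, -1.4]
grip_width: 0.0588
gripper_force: 43.4
[-46.94  -1.77  -0.34]
```

```bash
python3 -m pendant '[[5,[-4.69,-0.16,0],0],[5,[-4.69,-0.16,0],0],[5,[-4.69,-0.16,0],0],[5,[-4.69,-0.16,0],0],[5,[-4.69,-0.16,0],0],[5,[-4.69,-0.16,0],0],[5,[-4.69,-0.16,0],0],[5,[-4.69,-0.16,0],0],[5,[-4.69,-0.16,0],0],[5,[-4.69,-0.16,0],0],[5,[0,0,0],0],[5,[0,0,0],0]]'
python3 -c "
from h import *
print(to_tool([.4928,.1022,.080]))"
```

```text
clock: 34.62
ee_pos: [0.4911, 0.1025, 0.2134]
eef_rot: [179.9, -0.0, -94.6]
force: [0.1, -0.4, -0.7]
grip_width: 0.0586
gripper_force: 43.4
[ 0.   -0.19 13.34]
```

```bash
python3 -m pendant '[[5,[0,-0.1,4],0],[5,[0,0,4],0],[5,[0,0,3],0],[5,[0,0,1.5],0],[5,[0,0,0.7],0],[5,[0,0,0],0]]'
python3 -m pendant '[[5,[0,0,0.1],0],[6.8,[0,0,0],0],[6.8,[0,0,0],0],[6.8,[0,0,0],0],[6.8,[0,0,-3],0],[6.8,[0,0,-4],0],[6.8,[0,0,-5],0],[6.8,[0,0,0],0]]'
python3 - <<'E'
from h import *
print(vials(),to_tool([.561,-.3555,.21]))
E
```

```text
clock: 35.38
ee_pos: [0.493, 0.1025, 0.0828]
eef_rot: [-180.0, 0.0, -94.7]
force: [-0.8, -0.1, 0.4]
grip_width: 0.059
gripper_force: 43.4
clock: 36.38
ee_pos: [0.495, 0.1034, 0.2058]
eef_rot: [-179.5, 0.2, -94.6]
force: [-0.2, -0.1, -0.8]
grip_width: 0.068
gripper_force: 0.0
[(array([ 0.5609, -0.3555]), np.int32(470)), (array([ 0.3375, -0.4164]), np.int32(273))] [ 45.17 -10.44  -0.76]
```

```bash
python3 -m pendant '[[6.8,[4.5,-1.04,0],0],[8.5,[4.5,-1.04,0],0],[8.5,[4.5,-1.04,0],0],[8.5,[4.5,-1.04,0],0],[8.5,[4.5,-1.04,0],0],[8.5,[4.5,-1.04,0],0],[8.5,[4.5,-1.04,0],0],[8.5,[4.5,-1.04,0],0],[8.5,[4.5,-1.04,0],0],[8.5,[4.5,-1.04,0],0],[8.5,[0,0,0],0],[8.5,[0,0,0],0]]'
python3 - <<'E'
from h import *
print(to_tool([.561,-.3555,.053]))
E
```

```text
clock: 37.92
ee_pos: [0.5593, -0.354, 0.1999]
eef_rot: [179.9, 0.1, -94.7]
force: [0.2, 1.3, -0.1]
grip_width: 0.085
gripper_force: 0.0
[ 0.15 -0.21 14.69]
```

```bash
python3 -m pendant '[[8.5,[0.1,-0.1,5],0],[8.5,[0,0,4],0],[8.5,[0,0,3],0],[8.5,[0,0,1.8],0],[8.5,[0,0,0.9],0],[8.5,[0,0,0],0]]'
python3 -m pendant '[[5,[0,0,0],0],[5,[0,0,0],0],[5,[0,0,0],0],[5,[0,0,0],0],[5,[0,0,0],0],[5,[0,0,0],0],[5,[0,0,-4],0],[5,[0,0,-4],0],[5,[0,0,-4],0],[5,[0,0,-4],0],[5,[0,0,0],0]]' 40
python3 -c "
from h import *
print(to_tool([.6592,.0021,.22]))"
```

```text
clock: 38.67
ee_pos: [0.5606, -0.3547, 0.0542]
eef_rot: [180.0, 0.0, -94.6]
force: [-0.5, -0.3, -0.1]
grip_width: 0.0849
gripper_force: 0.0
clock: 40.05
ee_pos: [0.5621, -0.3562, 0.2183]
eef_rot: [-179.6, -0.2, -94.7]
force: [0.0, -0.5, -1.1]
grip_width: 0.0589
gripper_force: 43.6
[-36.51  -6.77  -0.22]
```

```bash
python3 -m pendant '[[5,[-4.05,-0.75,0],0],[5,[-4.05,-0.75,0],0],[5,[-4.05,-0.75,0],0],[5,[-4.05,-0.75,0],0],[5,[-4.05,-0.75,0],0],[5,[-4.05,-0.75,0],0],[5,[-4.05,-0.75,0],0],[5,[-4.05,-0.75,0],0],[5,[-4.1,-0.77,0],0],[5,[0,0,0],0],[5,[0,0,0],0]]'
python3 -c "
from h import *
print(to_tool([.6592,.0021,.080]))"
```

```text
clock: 41.42
ee_pos: [0.6573, 0.0029, 0.2131]
eef_rot: [179.9, -0.0, -94.6]
force: [-0.3, 0.5, -1.4]
grip_width: 0.0586
gripper_force: 43.6
[ 0.06 -0.22 13.31]
```

```bash
python3 -m pendant '[[5,[0,-0.1,4],0],[5,[0,0,4],0],[5,[0,0,3],0],[5,[0,0,1.5],0],[5,[0,0,0.7],0],[5,[0,0,0],0]]'
python3 -m pendant '[[5,[0,0,0.1],0],[6.8,[0,0,0],0],[6.8,[0,0,0],0],[6.8,[0,0,0],0],[6.8,[0,0,-3],0],[6.8,[0,0,-4],0],[6.8,[0,0,-5],0],[6.8,[0,0,-5],0],[6.8,[0,0,-5],0],[6.8,[0,0,-5],0],[2,[0,0,0],0]]'
python3 - <<'E'
from h import *
c=arm.capture('top');cv2.imwrite('pics/t6.png',cv2.resize(c['img'][110:310,80:345],None,fx=2.5,fy=2.5))
c=arm.capture('side');cv2.imwrite('pics/s6.png',cv2.resize(c['img'][120:330,200:440],None,fx=2.5,fy=2.5))
f=np.load('f.npy')
for th in(1.95,1.87):
  L=lambda a,b:W(f,[.088-a*np.cos(th)+b*np.sin(th),0,.081+a*np.sin(th)+b*np.cos(th)])
  print(th,L(.180,.046),L(.18,0))
E
```

```text
clock: 42.18
ee_pos: [0.6592, 0.0025, 0.0829]
eef_rot: [-179.9, 0.0, -94.7]
force: [-0.6, 0.9, -1.1]
grip_width: 0.0589
gripper_force: 43.6
clock: 43.55
ee_pos: [0.66, 0.0025, 0.3566]
eef_rot: [-179.4, 0.1, -94.7]
force: [0.5, 0.5, -0.8]
grip_width: 0.0515
gripper_force: 0.0
1.95 [0.59317177 0.24870104 0.23118443] [0.58967036 0.20611258 0.24821275]
1.87 [0.59215969 0.23639085 0.23944394] [0.58855797 0.19258236 0.25300287]
```

View pics/t6.png

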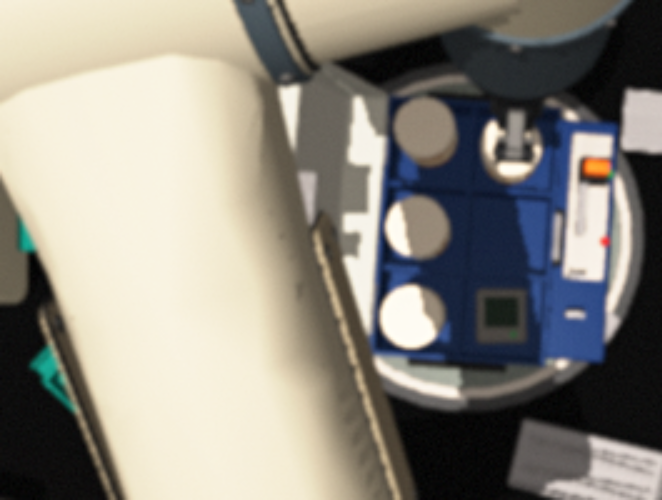

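View pics/s6.png

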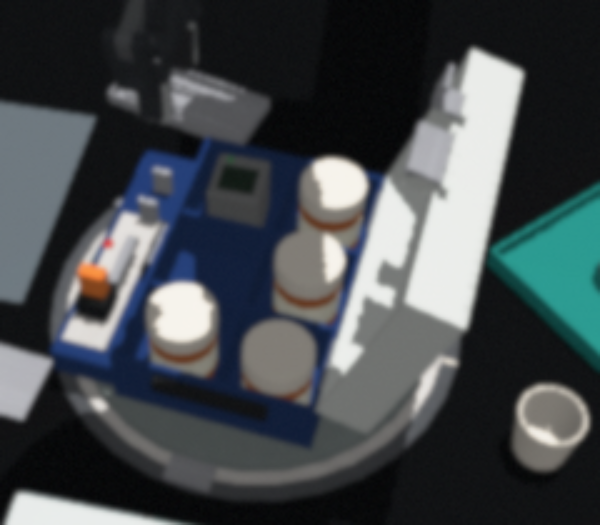

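All four vials stand upright in their own compartments, at (425,130), (512,145), (417,227) and (412,316) in the top crop. The logger is still in place and the lock is open. I close the fingers and go behind the lid.

```bash
python3 -m pendant '[[0,[-3.5,1.08,0],0],[0,[-3.5,1.08,0],0],[0,[-3.5,1.08,0],0],[0,[-3.5,1.08,0],0],[0,[-3.5,1.08,0],0],[0,[-3.5,1.08,0],0],[0,[-3.5,1.08,0],0],[0,[-3.6,1.1,0],0],[0,[0,0,0],0],[0,[0,0,4],0],[0,[0,0,4],0],[0,[0,0,4],0],[0,[0,0,2],0],[0,[0,0,0.8],0],[0,[0,0,0],0]]' 40
python3 -c "
from h import *
print(to_tool([.596,.286,.205]))"
```

```text
clock: 45.52
ee_pos: [0.5953, 0.2894, 0.2031]
eef_rot: [180.0, -0.0, -94.7]
force: [-0.1, 0.8, 0.5]
grip_width: 0.0
gripper_force: 0.0
[ 0.33 -0.1  -0.19]
```

```bash
python3 - <<'E'
import numpy as np
p=None
for th in np.r_[np.arange(1.85,.15,-.12),.1]:
    a=.150+.012*(1.85-th)/1.75; b=.046
    # press 3 mm into face
    x=.088-a*np.cos(th)+b*np.sin(th)+.011*np.sin(th)**2-.003*np.sin(th); z=.081+a*np.sin(th)+b*np.cos(th)-.003*np.cos(th)
    q=np.array([-x,-z])*100
    print(round(th,2),np.round([x,z],3),None if p is None else np.round(q-p,2)); p=q
E
```

```text
1.85 [0.181 0.213] None
1.73 [0.165 0.223] [ 1.57 -0.98]
1.61 [0.148 0.231] [ 1.72 -0.77]
1.49 [0.129 0.236] [ 1.84 -0.56]
1.37 [0.11 0.24] [ 1.94 -0.33]
1.25 [0.09  0.241] [ 2.  -0.1]
1.13 [0.07  0.239] [2.03 0.13]
1.01 [0.049 0.236] [2.03 0.37]
0.89 [0.03 0.23] [2.  0.6]
0.77 [0.01  0.221] [1.92 0.83]
0.65 [-0.008  0.211] [1.82 1.05]
0.53 [-0.025  0.199] [1.68 1.25]
0.41 [-0.04   0.184] [1.51 1.43]
0.29 [-0.053  0.168] [1.31 1.6 ]
0.17 [-0.064  0.151] [1.08 1.74]
0.1 [-0.069  0.14 ] [0.52 1.07]
```

```bash
python3 -m pendant '[[0,[1.5,0,0],0],[0,[1,0,0],0],[0,[0.7,0,0],0],[0,[0.5,0,0],0],[0,[0.5,0,0],0],[0,[0.5,0,0],0],[0,[0,0,0],0]]'
```

```text
clock: 46.4
ee_pos: [0.5916, 0.2436, 0.2037]
eef_rot: [-180.0, 0.1, -94.7]
force: [0.1, 2.0, 1.6]
grip_width: -0.0001
gripper_force: 1.2
```

```bash
python3 -m pendant '[[0,[0.5,0,-0.5],0],[0,[0.5,0,-0.4],0],[0,[0.8,0,-0.5],0],[0,[0.8,0,-0.5],0],[0,[0.85,0,-0.4],0],[0,[0.85,0,-0.4],0],[0,[0.9,0,-0.3],0],[0,[0.9,0,-0.3],0],[0,[1,0,-0.2],0],[0,[1,0,-0.1],0],[0,[1,0,-0.1],0],[0,[1,0,0],0],[0,[0,0,0],0]]'
python3 - <<'E'
from h import *
f=np.load('f.npy');p=np.array(arm.sense()['ee_pos'])-[f[0],f[1],0];a=f[2]
print(np.cos(a)*p[0]+np.sin(a)*p[1],-np.sin(a)*p[0]+np.cos(a)*p[1],p[2])
c=arm.capture('side');cv2.imwrite('pics/s7.png',c['img'][60:360,180:480])
E
```

```text
clock: 48.02
ee_pos: [0.5834, 0.141, 0.2407]
eef_rot: [-180.0, -0.1, -94.7]
force: [0.7, -0.2, 0.1]
grip_width: 0.0001
gripper_force: 0.0
0.08924837695300661 0.0009229097981091174 0.24065557107370142
```

View pics/s7.png

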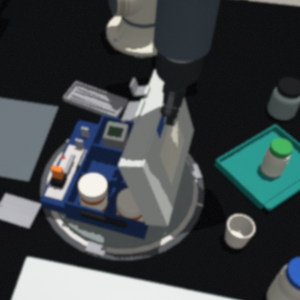

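The lid is following the finger, now a little past vertical, and the bottle stands in the tray at (278,155). I carry on along the arc.

```bash
python3 -m pendant '[[0,[1,0,0.05],0],[0,[1,0,0.1],0],[0,[1,0,0.2],0],[0,[1,0,0.2],0],[0,[1,0,0.3],0],[0,[1,0,0.3],0],[0,[0.95,0,0.4],0],[0,[0.95,0,0.45],0],[0,[0.9,0,0.5],0],[0,[0.9,0,0.55],0],[0,[0.85,0,0.6],0],[0,[0.85,0,0.65],0],[0,[0.75,0,0.7],0],[0,[0.75,0,0.73],0],[0,[0.65,0,0.8],0],[0,[0.65,0,0.8],0],[0,[0.55,0,0.87],0],[0,[0.55,0,0.87],0],[0,[0,0,0],0]]'
python3 - <<'E'
from h import *
f=np.load('f.npy');p=np.array(arm.sense()['ee_pos'])-[f[0],f[1],0];a=f[2]
print(np.cos(a)*p[0]+np.sin(a)*p[1],-np.sin(a)*p[0]+np.cos(a)*p[1],p[2])
E
```

```text
clock: 50.45
ee_pos: [0.5702, -0.0107, 0.1486]
eef_rot: [179.9, -0.0, -94.7]
force: [-0.1, -0.3, 0.8]
grip_width: 0.0003
gripper_force: 0.0
-0.06301305629863763 0.001633854209456091 0.14860174776046403
```

Now I move onto the pad (x = -76) and press down.

```bash
python3 -m pendant '[[0,[0.6,0,0.6],0],[0,[0.5,0,0.4],0],[0,[0,0,0.2],0],[0,[0,0,0],0]]'
python3 -m pendant '[[0,[0,0,0.2],0],[0,[0,0,0.2],0],[0,[0,0,0],0]]'
python3 -m pendant '[[0,[0,0,0.15],0],[0,[0,0,0.15],0],[0,[0,0,0],0]]'
```

```text
clock: 50.95
ee_pos: [0.5704, -0.021, 0.1391]
eef_rot: [-179.9, 0.0, -94.6]
force: [-3.1, 3.0, 8.3]
grip_width: 0.0001
gripper_force: 4.2
clock: 51.32
ee_pos: [0.5701, -0.0224, 0.1348]
eef_rot: [-179.9, -0.1, -94.7]
force: [-1.9, -2.3, 5.4]
grip_width: -0.0001
gripper_force: 2.8
clock: 51.7
ee_pos: [0.5697, -0.0209, 0.13]
eef_rot: [180.0, 0.0, -94.7]
force: [0.8, 0.5, -0.4]
grip_width: 0.0002
gripper_force: 0.1
```

```bash
python3 -m pendant '[[0,[0,0,0.2],0],[0,[0,0,0.2],0],[0,[0,0,0],0]]'
python3 -m pendant '[[0,[0,0,0.2],0],[0,[0,0,0.2],0],[0,[0,0,0],0]]'
```

```text
clock: 52.08
ee_pos: [0.5699, -0.021, 0.1271]
eef_rot: [-180.0, -0.0, -94.6]
force: [-1.9, 0.2, 4.3]
grip_width: -0.0001
gripper_force: 2.3
clock: 52.45
ee_pos: [0.57, -0.0211, 0.1267]
eef_rot: [-179.8, -0.0, -94.6]
force: [-10.4, 2.8, 24.2]
grip_width: -0.0003
gripper_force: 12.1
```

The surface is rigid at z = 127 mm under 24 N, so the lid is shut. Next is the lock.

```bash
python3 -m pendant '[[0,[0,0,-2],0],[0,[0,0,-4],0],[8.5,[0,0,-4],0],[8.5,[3,-3,0],0],[8.5,[2.2,-4.2,0],0],[8.5,[0,0,0],0],[8.5,[0,0,0],0]]' 40
python3 - <<'E'
from h import *
print(to_tool([.6368,-.078,.085]))
c=arm.capture('side');cv2.imwrite('pics/s8.png',cv2.resize(c['img'][100:360,180:480],None,fx=2,fy=2))
E
```

```text
clock: 53.32
ee_pos: [0.6373, -0.0786, 0.2218]
eef_rot: [179.9, 0.0, -94.7]
force: [0.1, 0.3, -0.2]
grip_width: 0.0851
gripper_force: 0.0
[-0.05  0.04 13.68]
```

View pics/s8.png

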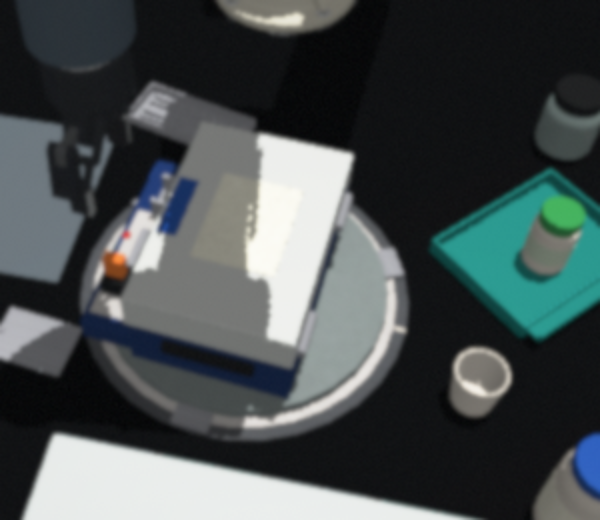

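The lid is shut flat, the lock grip is at the open end (115,265), and the bottle is upright in the tray. I grip the lock and slide it home.

```bash
python3 -m pendant '[[8.5,[0,0,4],0],[8.5,[0,0,4],0],[8.5,[0,0,3],0],[8.5,[0,0,1.7],0],[8.5,[0,0,0.9],0],[1,[0,0,0],0],[1,[0,0,0],0],[1,[0,0,0],0],[1,[0,0,0],0],[1,[0,0,0],0],[1,[0,0,0],0],[1,[0,0,0],0]]' 40
python3 -m pendant '[[1,[0,1,0],0],[1,[0,1,0],0],[1,[0,1,0],0],[1,[0,1,0],0],[1,[0,1,0],0],[1,[0,1,0],0],[1,[0,0.5,0],0],[1,[0,0,0],0]]'
python3 -m pendant '[[1,[0,0.3,0],0],[1,[0,0.2,0],0],[1,[0,0,0],0]]'
python3 -m pendant '[[1,[0,0.2,0],0],[1,[0,0.2,0],0],[1,[0,0,0],0]]'
```

```text
clock: 54.88
ee_pos: [0.6368, -0.0787, 0.0873]
eef_rot: [179.9, -0.0, -94.7]
force: [-5.3, 1.6, 6.0]
grip_width: 0.013
gripper_force: 40.0
clock: 55.88
ee_pos: [0.5721, -0.0728, 0.0872]
eef_rot: [-180.0, 0.0, -94.7]
force: [0.9, 3.4, 7.8]
grip_width: 0.013
gripper_force: 40.6
clock: 56.25
ee_pos: [0.5677, -0.0724, 0.0873]
eef_rot: [-179.9, 0.0, -94.6]
force: [2.1, 3.6, 6.6]
grip_width: 0.0131
gripper_force: 40.5
clock: 56.62
ee_pos: [0.5664, -0.0723, 0.0873]
eef_rot: [-179.6, 0.1, -94.6]
force: [9.5, 1.2, -1.0]
grip_width: 0.013
gripper_force: 39.6
```

```bash
python3 -m pendant '[[1,[0,0.2,0],0],[1,[0,0.1,0],0],[1,[0,0,0],0]]'
python3 -m pendant '[[1,[0,-0.5,0],0],[8.5,[0,0,0],0],[8.5,[0,0,0],0],[8.5,[0,0,0],0],[8.5,[0,0,0],0],[8.5,[0,0,0],0],[8.5,[0,0,-4],0],[8.5,[0,0,-4],0],[8.5,[0,0,-4],0],[8.5,[4,0,-4],0],[8.5,[4,0,0],0],[8.5,[4,0,0],0],[8.5,[4,0,0],0],[8.5,[0,0,0],0]]'
python3 - <<'E'
from h import *
c=arm.capture('top');a=cv2.resize(c['img'][110:310,80:345],None,fx=1.5,fy=1.5)
c=arm.capture('side');b=cv2.resize(c['img'][130:330,190:455],None,fx=1.5,fy=1.5)
cv2.imwrite('pics/fin.png',np.hstack([a,b]))
E
```

```text
clock: 57.0
ee_pos: [0.566, -0.0722, 0.0874]
eef_rot: [-179.3, 0.1, -94.6]
force: [19.2, -1.2, -7.0]
grip_width: 0.0131
gripper_force: 39.2
clock: 58.75
ee_pos: [0.552, -0.2347, 0.2461]
eef_rot: [179.9, -0.0, -94.9]
force: [-0.5, 0.7, -1.2]
grip_width: 0.0853
gripper_force: 0.0
```

View pics/fin.png

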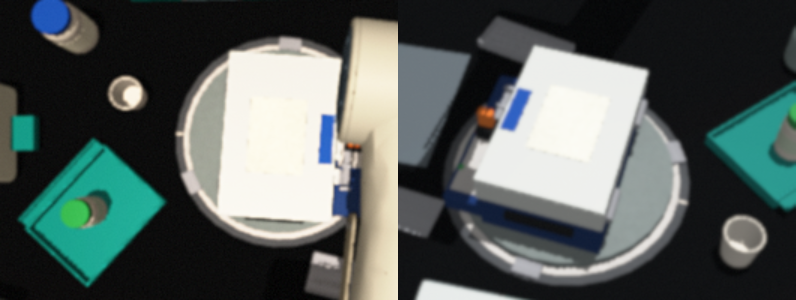

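```bash
python3 -c "
from plant import arm
print(arm.close_job())"
```

```text
the job is handed in; nothing more can be done
None
```

The job is handed in (about 59 s on the robot clock, no verdict returned): lock opened, bottle upright in the teal tray, four vials each in their own compartment with the logger left in, lid shut (rigid under 24 N), and lock slid fully home.

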